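# Lids back on the washed pots

## Task

Cover the three washed pots for storage: put each round lid, knob up, on the pot of its own size so that it sits fully down on the rim. Leave the pots standing where they are, and do not disturb the square lid, the shaker or the sauce cup.

Things in the scene. Friction and masses are not known exactly. Their poses are not given: they have to be found in the camera images.
- lid_small_knob (a point): Small round lid, loose, right way up: bare-metal disc 82 mm across, 3 mm thick, upright black knob (24 mm diameter, 34 mm tall) on top; below, a tapered plug 8 mm deep, 54 mm wide at its foot, 62 mm at the disc. Point: knob's centre, half-way up, 17 mm above the disc's top, 28 mm above the plug's foot; z up the knob. Fits only the small pot; seated, the point is 20 mm above the rim.
- pot_small_rim (a point): The small pot: a plain open, empty, upright round steel pot, loose on the table, 76 mm outer diameter, 70 mm inside, 70 mm tall. The point is the centre of its mouth at rim height; z points up out of the mouth.
- lid_medium_knob (a point): Medium round lid, loose, right way up: bare-metal disc 106 mm across, 3 mm thick, upright black knob (24 mm diameter, 34 mm tall) on top; below, a tapered plug 8 mm deep, 78 mm wide at its foot, 86 mm at the disc. Point: knob's centre, half-way up, 17 mm above the disc's top, 28 mm above the plug's foot; z up the knob. Fits only the medium pot; seated, the point is 20 mm above the rim.
- pot_medium_rim (a point): The medium pot: a plain open, empty, upright round steel pot, loose on the table, 100 mm outer diameter, 94 mm inside, 85 mm tall. The point is the centre of its mouth at rim height; z points up out of the mouth.
- lid_large_knob (a point): Large round lid, loose, right way up: bare-metal disc 130 mm across, 3 mm thick, upright black knob (24 mm diameter, 34 mm tall) on top; below, a tapered plug 8 mm deep, 102 mm wide at its foot, 110 mm at the disc. Point: knob's centre, half-way up, 17 mm above the disc's top, 28 mm above the plug's foot; z up the knob. Fits only the large pot; seated, the point is 20 mm above the rim.
- pot_large_rim (a point): The large pot: a plain open, empty, upright round steel pot, loose on the table, 124 mm outer diameter, 118 mm inside, 100 mm tall. The point is the centre of its mouth at rim height; z points up out of the mouth.
- square_lid_knob (a point): Not part of the job: a square bare-metal lid, 105 mm wide, 9 mm thick, with the same black knob (24 mm diameter, 34 mm tall). The point is the knob's centre, 26 mm above the lid's underside.
- shaker_mid (a point): Not part of the job: a small upright shaker, 45 mm in diameter, 64 mm tall, clear with a steel top. The point is its centre, half-way up.
- sauce_cup_mid (a point): Not part of the job: a small white open sauce cup, 58 mm across the rim, 34 mm tall. The point is its centre, half-way up.
Mind the look-alikes: they are no part of the job. What is shaped like the part that bears pot_large_rim but turquoise is not meant. Leave any yellow look-alike of the part that bears lid_large_knob alone.

How it is judged:
By the outcome, as a careful person would: the job done as asked, in the order asked, and still so for the second after the job is handed in, with the robot touching nothing.
It also fails if it takes over 96 s, if anything falls off the work surface, if the arm or the gripper's body presses on something with over 40 N, if the wrist force passes 120 N, or if a joint passes its speed limit or range.

## Robot

A 6-joint arm with a two-finger parallel gripper is mounted at the origin on the work surface. World frame = base frame: x ahead of the robot, y to its left, z up, the work surface at z = 0. Lengths are in m, angles in rad, forces in N, time in s.
With the tool pointing down it reaches from about 0.3 to 0.775 m from the base axis. Payload 14.6 kg.
Tool frame: the origin (TCP) lies on the centre line of the jaws, within the pads' length; the fingertips stand 14 mm ahead of it and the grasp point (between the pads) lies 5 mm behind it; z points along the fingers, y is the direction in which the jaws open and shut (so a half turn about z gives the same grasp; the last joint's range is limited). The gripper opens to 94 mm and grips with 3 to 60 N. Pads are 16 mm wide; open, the fingers measure 119 mm over their backs; the gripper's body (75 mm by 177 mm) begins 78 mm behind the grasp point.
Start: joints at [1.048, 0.3, 1.521, -0, 1.321, -0.067], TCP at [0.242, 0.494, 0.219] pointing down, gripper open.
Joint ranges: [-3.03, 3.03], [-0.79, 2.21], [0.23, 2.52], [-1.04, 4.18], [0, 3.07], [-2.55, 2.55]. Speed limits (rad/s): [2.22, 2.22, 2.57, 3.14, 3.14, 3.14].

## Interface

Orientations are given as a rotation vector (axis times angle).
In Python, from cell import env gives the robot as it stands.
- The arm moves only by the tool send_rows, never from a script. Its argument "targets" is a list of rows, each a list of 4 numbers: the shift along the tool's x, y, z each as a share of 0.025 m, from -1 to 1, then the turn about the tool's z as a share of 0.12 rad, from -1 to 1. In form: [[x, y, z, turn], ...]. A call has 1 to 12 rows; each row shifts and turns the commanded pose from where the row before left it, along the tool's axes as they then stand; what a row does not reach is not made up. A row lasts 1/12 s, in which the tool goes at most 41.7 mm and 7.16 degrees, less where a joint would pass 70% of its speed; a pose out of reach is approached as far as the arm can. A call with a number of a shift or a turn outside -1 to 1 is refused whole. A call with a gripper value outside its range is refused whole. "jaw" is the opening, from 0 (shut) to 1 (fully open), set as the call begins (left out, the last holds). The fingers move at their own pace and stop on an object; the grip force is fixed at half the most. Time passes only in rows, so rows that do not move let the fingers close. It gives the time, the measured TCP pose, the force and the opening at its end, in the units of the state.
- env.read_state(): the state, without advancing time (a new reading comes with each control period).
- env.grab_frame(name): name is "scene" or "top" or "wrist"; returns the picture (420x560x3 uint8, red, green, blue); there is no depth.
- env.calibration(name): a dict with "camera_matrix" (3x3 intrinsics, pixels), "dist" ([k1, k2, p1, p2, k3] as OpenCV has them; the pictures are not rectified), "R" (3x3) and "t" (3): a world point X has camera coordinates R X + t; the wrist camera has in their place "mount" (4x4, takes a point from camera to tool coordinates, whose origin is the TCP and whose axes are the flange's). Camera axes: x right, y down, z forward; pixel columns grow to the right and rows downward; lengths in m; the calibration is good to about 2 mm. A picture is of the moment at which its call begins: read the wrist's pose just before it. calibration takes no time and is no camera call.
- env.hand_in(): hands the job in, once; it reports no verdict.
Trained networks look in the newest picture that a camera, given by its name, has taken for a name from the list of things; names that differ only in an ending like _2 or _b are one class to them, and where a whole thing is asked for, a point or a joint stands for the part that bears it (a point fixed in the world has none). Each returns a list of dicts, best first, with "p" (0 to 1); they miss things now and then, are a little off and sometimes report something else, mostly with a low value. They report only what shows in the picture. A call takes as long as a camera call. They do not tell look-alikes from the thing itself.
- env.find_in(camera, thing): "centre" ([column, row] as shares, 0 to 1, of the picture: columns of its width, rows of its height, amid what is visible of it).
- env.silhouettes(camera, thing): "mask" (420x560 bool, what is visible of it) and "centre" ([column, row] as shares, 0 to 1, of the picture: columns of its width, rows of its height, amid what is visible of it).
The state is a dict: "clock": time; "joints": joint angles; "dq": joint speeds; "effort": joint torques, N m; "eef_pos": TCP position; "tool_rot": TCP orientation; "contact_force": force on the tool from outside, world axes, zero at the start; "moment": the same for the moment, N m; "opening": finger opening in m.
Only numpy, scipy, OpenCV 4.12 (cv2) and the standard library are available. Lean on these libraries where they do the work, as an engineer would, in place of code of your own. Each camera call takes 0.05 s, during which the arm holds its last target.

## Working session

There is one attempt and no reset: what is moved stays moved. The work goes in short steps, Python scripts to look and compute and a tool call to move; the robot and the scene stay as the last step left them, time stands still between calls to the robot, and variables do not carry over. Pictures are saved under pics/ and viewed, and the job is handed in when it is done.

Besides the shell and the picture viewer there is one more tool, called after "Request:" as name([rows], argument=value, ...), one row to a line, values as JSON. send_rows: Moves the arm, as the interface text tells. Its arguments: {"type":"object","properties":{"targets":{"type":"array","items":{"type":"array","items":{"type":"number"}}},"jaw":{"type":"number"}},"required":["targets"]}

```bash
ls; mkdir -p pics; python3 - <<'E'
from cell import env
import cv2
s=env.read_state();print(s)
for n in ["scene","top","wrist"]:
    f=env.grab_frame(n);cv2.imwrite(f"pics/a_{n}.png",f[:,:,::-1]);print(n,env.calibration(n))
E
```

```text
pics
{'clock': 0.0, 'joints': array([ 1.04839883e+00,  3.00469947e-01,  1.52159769e+00, -7.65091091e-06,
        1.32069899e+00, -6.66005449e-02]), 'dq': array([ 7.26799879e-05, -9.25427527e-05,  3.79369164e-04,  1.07624919e-04,
       -1.63303201e-03, -9.90294483e-05]), 'effort': array([-9.36757569e-04, -5.31808090e+01, -3.52743566e+01,  7.07876240e-02,
        2.44035391e-02, -1.32166692e-04]), 'eef_pos': array([0.24197573, 0.49362826, 0.21887993]), 'tool_rot': array([-7.09704264e-01, -3.06003673e+00,  1.76786897e-03]), 'contact_force': array([0.18558007, 0.05438514, 0.19401539]), 'moment': array([ 0.01043256, -0.01710022,  0.06757544]), 'opening': 0.09407050699926278}
scene {'camera_matrix': array([[417.34354275,   0.        , 276.40423677],
       [  0.        , 417.34354275, 212.23224633],
       [  0.        ,   0.        ,   1.        ]]), 'dist': array([-0.03172108,  0.        ,  0.        ,  0.        ,  0.        ]), 'R': array([[-0.27808299,  0.96048405,  0.0118425 ],
       [ 0.82140903,  0.24417256, -0.51542892],
       [-0.49795287, -0.13360448, -0.85685051]]), 't': arr
[... 419 characters left out ...]
023  ,  0.00148839, -0.99414728]]), 't': array([-0.05170602,  0.42585446,  1.11997348])}
wrist {'camera_matrix': array([[339.10182972,   0.        , 277.36620343],
       [  0.        , 339.10182972, 205.94914464],
       [  0.        ,   0.        ,   1.        ]]), 'dist': array([-0.06478658,  0.        ,  0.        ,  0.        ,  0.        ]), 'mount': array([[-1.80143546e-04, -9.62873168e-01, -2.69954126e-01,
         7.92221971e-02],
       [ 9.99999866e-01, -4.22841826e-05, -5.16492261e-04,
         5.38586349e-04],
       [ 4.85901750e-04, -2.69954183e-01,  9.62873046e-01,
        -1.64769225e-01],
       [ 0.00000000e+00,  0.00000000e+00,  0.00000000e+00,
         1.00000000e+00]])}
```

View pics/a_scene.png

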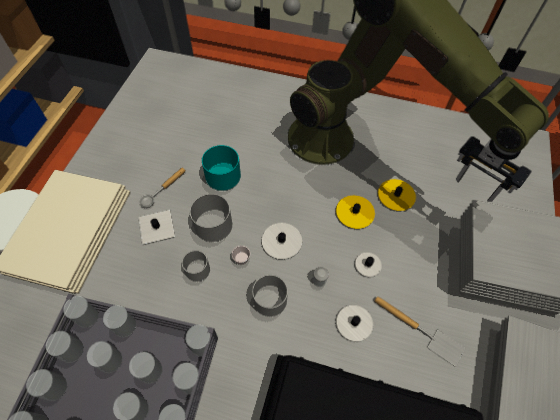

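View pics/a_top.png

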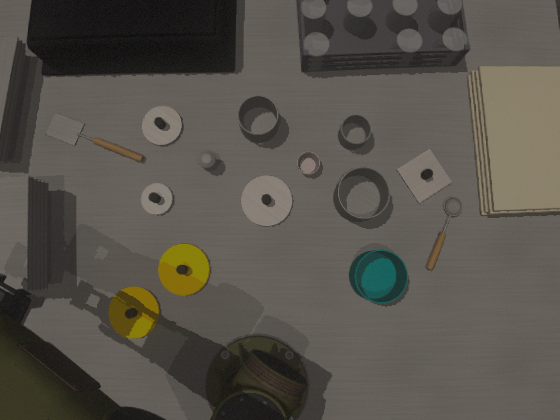

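View pics/a_wrist.png

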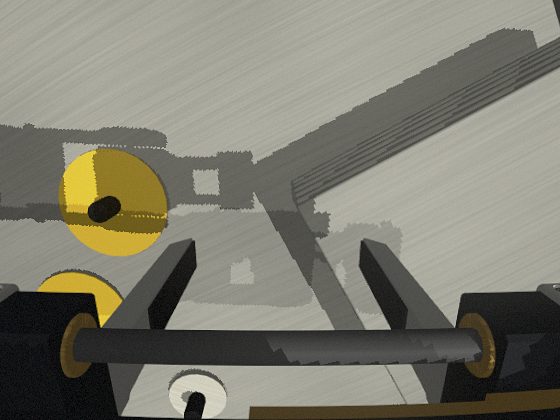

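The three white or steel round lids are in the top image at about (266,200), (162,126) and (157,198). The steel pots are at (362,193), (259,118) and (355,132). The yellow lids and the turquoise pot are decoys. Next I'll measure them.

```bash
cat > h.py <<'E'
from cell import env
import numpy as np, cv2
from scipy.optimize import least_squares
from scipy.spatial.transform import Rotation as Ro
def cam(n,s=None):
    c=env.calibration(n)
    if n!="wrist": return c["camera_matrix"],c["dist"],np.array(c["R"]),np.array(c["t"])
    T=np.eye(4);T[:3,:3]=Ro.from_rotvec(s["tool_rot"]).as_matrix();T[:3,3]=s["eef_pos"]
    W=np.linalg.inv(T@c["mount"]);return c["camera_matrix"],c["dist"],W[:3,:3],W[:3,3]
def proj(P,c): return cv2.projectPoints(np.float64(P).reshape(-1,3),cv2.Rodrigues(c[2])[0],c[3],c[0],c[1])[0][:,0]
def back(px,c,z):
    u=cv2.undistortPoints(np.float64([[px]]),c[0],c[1])[0,0]
    d=c[2].T@np.array([u[0],u[1],1]);o=-c[2].T@c[3]
    return o+d*(z-o[2])/d[2]
def circ(x,y,z,r,n=120):
    a=np.linspace(0,2*np.pi,n);return np.c_[x+r*np.cos(a),y+r*np.sin(a),0*a+z]
LID={"small":.041,"medium":.053,"large":.065};POT={"small":(.038,.070),"medium":(.050,.085),"large":(.062,.100)}
def solid(kind,size,x,y,zb=0):
    if kind=="lid": L=[circ(x,y,zb+.011,LID[size]),circ(x,y,zb+.008,LID[size]),circ(x,y,zb+.045,.012),circ(x,y,zb+.011,.012)]
    else: r,h=POT[size];L=[circ(x,y,0,r),circ(x,y,h,r)]
    return L
def render(kind,size,x,y,c,zb=0):
    m=np.zeros((420,560),np.uint8);L=solid(kind,size,x,y,zb)
    gr=[L[:2],L[2:]] if kind=="lid" else [L]
    for g in gr:
        p=np.vstack([proj(q,c) for q in g]).astype(np.float32)
        cv2.fillConvexPoly(m,np.int32(np.round(cv2.convexHull(p)*16)),255,cv2.LINE_AA,4)
    return m/255.
def fit(kind,size,mask,c,x0,zb=0):
    from scipy.optimize import minimize
    M=mask.astype(float)
    f=lambda v:np.abs(render(kind,size,v[0],v[1],c,zb)-M).sum()
    r=minimize(f,x0,method="Nelder-Mead",options=dict(initial_simplex=[x0,[x0[0]+.006,x0[1]],[x0[0],x0[1]+.006]],xatol=1e-4,fatol=.5))
    return r.x,r.fun/M.sum()
E
python3 - <<'E'
from h import *
for cn in ["top","scene"]:
    f=env.grab_frame(cn);c=cam(cn);img=f[:,:,::-1].copy()
    for kind in ["lid","pot"]:
        for sz in ["small","medium","large"]:
            nm=f"lid_{sz}_knob" if kind=="lid" else f"pot_{sz}_rim"
            for d in env.silhouettes(cn,nm)[:4]:
                m=d["mask"];
                if m.sum()<50: continue
                px=np.array(d["centre"])*[560,420]
                col=np.median(f[m],axis=0)
                x0=back(px,c,.01 if kind=="lid" else POT[sz][1]/2)[:2]
                x,e=fit(kind,sz,m,c,x0)
                print(cn,nm,round(d["p"],2),px.round(),m.sum(),col,x.round(4),"err",round(e,3))
                if d is not None and d["p"]>.5 and col.max()<col.min()*1.6:
                    for q in solid(kind,sz,*x): cv2.polylines(img,[np.int32(np.round(proj(q,c)*16))],True,(0,0,255),1,cv2.LINE_AA,4)
    cv2.imwrite(f"pics/b_{cn}.png",img)
print(env.read_state()["clock"])
E
```

```text
top lid_small_knob 0.74 [157. 199.] 807 [136. 128. 119.] [0.4666 0.2616] err 0.081
top lid_medium_knob 0.93 [159. 127.] 1225 [134. 126. 117.] [0.659  0.2546] err 0.091
top lid_medium_knob 0.64 [425. 178.] 1476 [126. 118. 110.] [ 0.525  -0.4251] err 0.174
top lid_medium_knob 0.17 [156. 199.] 853 [135. 128. 119.] [0.4699 0.2679] err 0.657
top lid_large_knob 0.84 [132. 315.] 2041 [94. 77. 14.] [0.1791 0.3123] err 0.084
top lid_large_knob 0.82 [264. 197.] 1972 [136. 127. 119.] [ 0.4624 -0.0179] err 0.096
top lid_large_knob 0.67 [182. 269.] 2113 [136. 111.  10.] [0.2873 0.1878] err 0.055
top pot_small_rim 0.64 [355. 134.] 866 [66. 63. 59.] [ 0.6287 -0.239 ] err 0.182
top pot_medium_rim 0.68 [354. 131.] 845 [67. 64. 61.] [ 0.6189 -0.2278] err 1.043
top pot_medium_rim 0.67 [260. 120.] 1549 [66. 63. 59.] [0.6618 0.0015] err 0.105
top pot_large_rim 0.83 [377. 276.] 2415 [29. 78. 74.] [ 0.2749 -0.2876] err 0.1
top pot_large_rim 0.64 [362. 194.] 2362 [72. 69. 65.] [ 0.4692 -0.2492] err 0.093
scene lid_small_knob 0.69 [367. 264.] 499 [191. 186. 171.] [0.4675 0.2627] err 0.128
scene lid_medium_knob 0.66 [356. 321.] 1081 [196. 190. 176.] [0.6564 0.2556] err 0.051
scene lid_large_knob 0.72 [355. 210.] 999 [196. 159.   0.] [0.2872 0.1879] err 0.105
scene lid_large_knob 0.7 [283. 242.] 1211 [193. 187. 173.] [ 0.4628 -0.0178] err 0.055
scene lid_large_knob 0.57 [396. 195.] 919 [125.  97.   0.] [0.1801 0.3126] err 0.109
scene pot_small_rim 0.72 [196. 266.] 736 [71. 70. 66.] [ 0.6335 -0.2405] err 0.075
scene pot_medium_rim 0.9 [270. 294.] 1224 [80. 79. 73.] [0.6623 0.0009] err 0.09
scene pot_large_rim 0.95 [213. 218.] 1531 [69. 68. 64.] [ 0.4647 -0.2521] err 0.152
scene pot_large_rim 0.63 [221. 169.] 1408 [ 0. 63. 59.] [ 0.271  -0.2886] err 0.111
0.85
```

View pics/b_top.png

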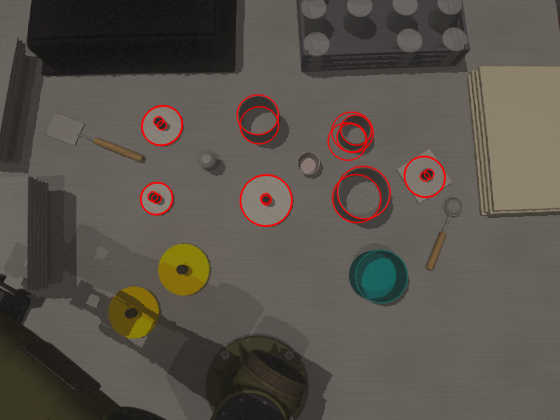

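View pics/b_scene.png

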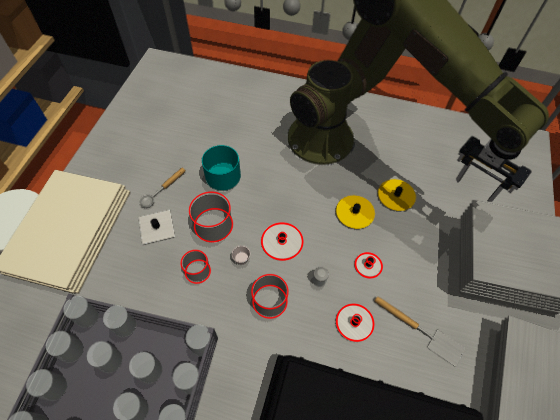

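The fits match the pictures and the two cameras agree to a few mm. I'll square the tool so that tool x is world +y and tool y is world +x, then go over the small lid.

Request:
send_rows([
  [0,0,0,0.93],
  [0,0,0,0.93],
  [0,0,0,0.93],
  [0,0,0,0.93],
  [0,0,0,0.93],
  [0,0,0,0.93],
  [0,0,0,0.93],
  [0,0,0,0.93],
  [0,0,0,0.93],
  [0,0,0,0.93],
], jaw=0.6)

```text
clock: 1.68
eef_pos: [0.2421, 0.4938, 0.2194]
tool_rot: [2.229, 2.214, -0.0]
contact_force: [0.9, -0.1, -0.4]
opening: 0.0561
```

Request:
send_rows([
  [-0.9,0.9,0.2,0],
  [-0.9,0.9,0.2,0],
  [-0.9,0.9,0.2,0],
  [-0.9,0.9,0.2,0],
  [-0.9,0.9,0.2,0],
  [-0.9,0.9,0.2,0],
  [-0.9,0.9,0.2,0],
  [-0.9,0.9,0.2,0],
  [-0.9,0.9,0.2,0],
  [-0.9,0.9,0.2,0],
  [0,0,0,0],
  [0,0,0,0],
])

```text
clock: 2.68
eef_pos: [0.4675, 0.2676, 0.1691]
tool_rot: [-2.225, -2.217, 0.001]
contact_force: [-0.2, 0.5, -0.1]
opening: 0.0563
```

```bash
cat >> h.py <<'E'
def wlook(kind,sz,tag,x0,zb=0):
    s=env.read_state();f=env.grab_frame("wrist");c=cam("wrist",s);img=f[:,:,::-1].copy()
    nm=f"lid_{sz}_knob" if kind=="lid" else f"pot_{sz}_rim"
    for d in env.silhouettes("wrist",nm)[:3]:
        m=d["mask"];col=np.median(f[m],axis=0);x,e=fit(kind,sz,m,c,x0,zb)
        print(nm,round(d["p"],2),(np.array(d["centre"])*[560,420]).round(),m.sum(),col,x.round(4),"err",round(e,3))
    for q in solid(kind,sz,*x0,zb): cv2.polylines(img,[np.int32(np.round(proj(q,c)*16))],True,(0,0,255),1,cv2.LINE_AA,4)
    cv2.imwrite(f"pics/{tag}.png",img);print(s["clock"],s["eef_pos"].round(4))
E
python3 -c "
from h import *
wlook('lid','small','c_ls',[.467,.262])"
```

```text
lid_small_knob 0.64 [273. 197.] 5178 [176. 174. 160.] [0.4653 0.2599] err 0.05
2.6833 [0.4675 0.2676 0.1691]
```

View pics/c_ls.png

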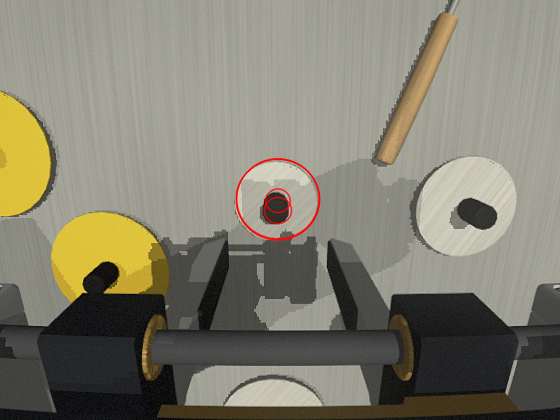

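The wrist view shows the small lid at (278,199), in line with the fixed cameras to about 2 mm. I'm descending and gripping.

Request:
send_rows([
  [-0.28,-0.06,0.8,0],
  [0,0,0.8,0],
  [0,0,0.8,0],
  [0,0,0.8,0],
  [0,0,0.8,0],
  [0,0,0.8,0],
  [0,0,0.8,0],
  [0,0,0,0],
  [0,0,0,0],
])

```text
clock: 3.53
eef_pos: [0.4647, 0.2623, 0.0295]
tool_rot: [-2.221, -2.222, 0.002]
contact_force: [0.2, 0.1, 0.1]
opening: 0.0567
```

Request:
send_rows([
  [0,0,0,0],
  [0,0,0,0],
  [0,0,0,0],
  [0,0,0,0],
  [0,0,0,0],
  [0,0,0,0],
], jaw=0)

```text
clock: 4.03
eef_pos: [0.4655, 0.2617, 0.0299]
tool_rot: [2.223, 2.22, 0.001]
contact_force: [-0.7, -0.1, 3.5]
opening: 0.0239
```

Request:
send_rows([
  [0,0,-0.4,0],
  [0,0,-0.8,0],
  [0,0,-0.8,0],
  [0,0,-0.8,0],
  [0,0,-0.8,0],
  [0,0,-0.8,0],
  [0,0,-0.8,0],
  [0,0,-0.8,0],
  [0,0,-0.8,0],
  [0,0,0,0],
])

```text
clock: 4.87
eef_pos: [0.4664, 0.2621, 0.2039]
tool_rot: [2.221, 2.219, 0.009]
contact_force: [-0.1, 0.1, -0.8]
opening: 0.0236
```

Request:
send_rows([
  [-0.4,0.14,0,0],
  [-0.84,0.28,0,0],
  [-0.84,0.28,0,0],
  [-0.84,0.28,0,0],
  [-0.84,0.28,0,0],
  [-0.84,0.28,0,0],
  [-0.84,0.28,0,0],
  [-0.84,0.28,0,0],
  [-0.84,0.28,0,0],
  [-0.84,0.28,0,0],
  [-0.84,0.28,0,0],
  [-0.84,0.28,0,0],
])

```text
clock: 5.87
eef_pos: [0.5452, 0.0187, 0.198]
tool_rot: [-2.222, -2.219, 0.003]
contact_force: [0.2, 0.1, -0.1]
opening: 0.0236
```

Request:
send_rows([
  [-0.84,0.28,0,0],
  [-0.84,0.28,0,0],
  [-0.84,0.28,0,0],
  [-0.84,0.28,0,0],
  [-0.84,0.28,0,0],
  [-0.84,0.28,0,0],
  [-0.84,0.28,0,0],
  [-0.84,0.28,0,0],
  [-0.4,0.14,0,0],
  [0,0,0,0],
  [0,0,0,0],
])

```text
clock: 6.78
eef_pos: [0.6044, -0.1575, 0.1984]
tool_rot: [-2.222, -2.218, 0.001]
contact_force: [0.0, 0.8, -1.5]
opening: 0.0235
```

Request:
send_rows([
  [-0.6,0.2,0,0],
  [-0.8,0.28,0,0],
  [-0.8,0.28,0,0],
  [-0.7,0.26,0,0],
  [-0.35,0.12,0,0],
  [0,0,0,0],
  [0,0,0,0],
])

```text
clock: 7.37
eef_pos: [0.6332, -0.2378, 0.1991]
tool_rot: [-2.222, -2.22, 0.0]
contact_force: [-0.7, 0.1, -1.5]
opening: 0.0234
```

```bash
cat >> h.py <<'E'
def overlay(cn,items,tag,crop=None):
    s=env.read_state();f=env.grab_frame(cn);c=cam(cn,s);img=f[:,:,::-1].copy()
    if crop: k=3;img=cv2.resize(img,None,fx=k,fy=k,interpolation=cv2.INTER_CUBIC)
    else: k=1
    for it,col in zip(items,[(0,0,255),(0,255,0),(255,0,0)]):
        for q in solid(*it): cv2.polylines(img,[np.int32(np.round((proj(q,c)*k+(k-1)/2)*16))],True,col,1,cv2.LINE_AA,4)
    if crop: x,y,w,h=[int(v*3) for v in crop];img=img[y:y+h,x:x+w]
    cv2.imwrite(f"pics/{tag}.png",img)
    return f
E
python3 -c "
from h import *
s=env.read_state();p=s['eef_pos'];print(p)
it=[('pot','small',.633,-.240),('lid','small',p[0],p[1]-.0012,p[2]-.0298)]
overlay('wrist',it,'d_w');overlay('scene',it,'d_s',(130,200,200,150));overlay('top',it,'d_t',(270,60,200,150))
"
```

```text
[ 0.63317802 -0.2377798   0.1991426 ]
```

View pics/d_w.png

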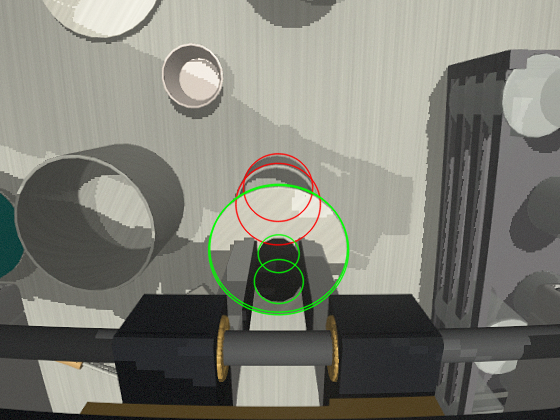

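View pics/d_s.png

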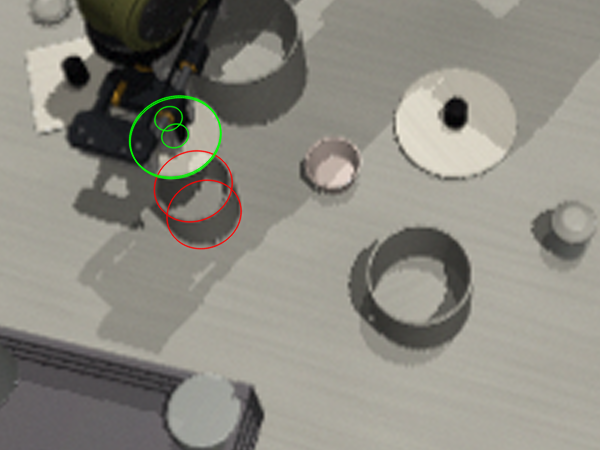

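View pics/d_t.png

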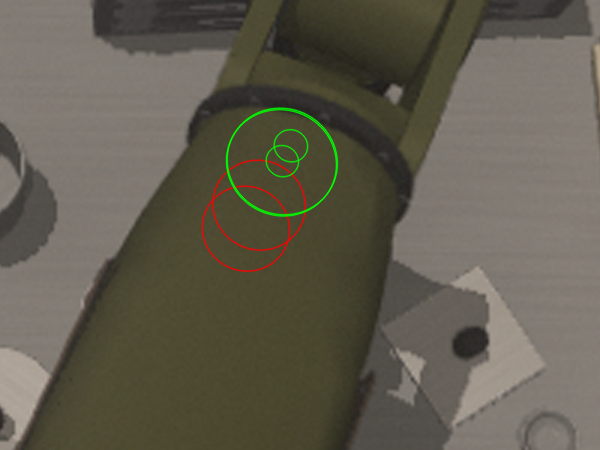

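```bash
python3 -c "
from h import *
it=[('pot','small',.633,-.240)]
overlay('wrist',it,'d_w2',(200,130,170,130))
c=cam('top');img=cv2.imread('pics/a_top.png');img=cv2.resize(img,None,fx=6,fy=6,interpolation=cv2.INTER_CUBIC)
for q in solid(*it[0]): cv2.polylines(img,[np.int32(np.round((proj(q,c)*6+2.5)*16))],True,(0,0,255),1,cv2.LINE_AA,4)
cv2.imwrite('pics/d_t2.png',img[600:1000,1900:2400])
"
```

```text
(no output)
```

View pics/d_w2.png

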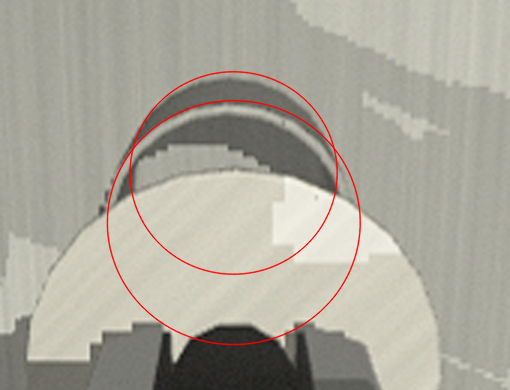

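View pics/d_t2.png

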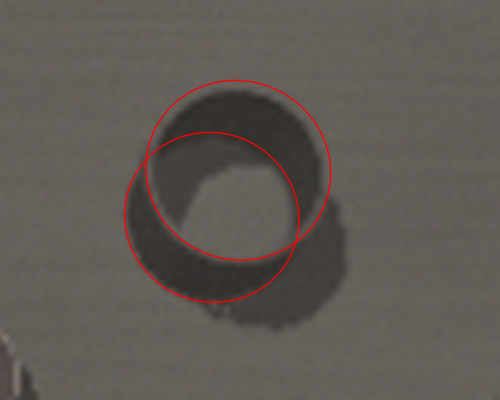

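The wrist and top views put the small pot about 2 mm off, so I use (0.631, -0.241). Correcting that and descending.

Request:
send_rows([
  [-0.08,-0.09,0.3,0],
  [0,0,0.8,0],
  [0,0,0.8,0],
  [0,0,0.8,0],
  [0,0,0.8,0],
  [0,0,0.3,0],
  [0,0,0,0],
  [0,0,0,0],
])

```text
clock: 8.23
eef_pos: [0.6312, -0.2407, 0.105]
tool_rot: [2.222, 2.22, 0.0]
contact_force: [0.3, -0.2, -0.6]
opening: 0.0235
```

```bash
python3 -c "
from h import *
s=env.read_state();p=s['eef_pos'];print(p)
it=[('pot','small',.631,-.241),('lid','small',p[0],p[1]-.0012,p[2]-.0298)]
overlay('scene',it,'e_s',(150,210,100,80))
"
```

```text
[ 0.63120787 -0.24073496  0.10495317]
```

View pics/e_s.png

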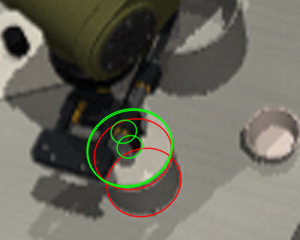

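Request:
send_rows([
  [0,0,0.15,0],
  [0,0,0.15,0],
  [0,0,0.1,0],
  [0,0,0.08,0],
  [0,0,0.04,0],
  [0,0,0,0],
  [0,0,0,0],
])

```text
clock: 8.87
eef_pos: [0.6312, -0.2408, 0.0919]
tool_rot: [2.222, 2.22, 0.0]
contact_force: [-1.9, 1.3, 4.2]
opening: 0.0236
```

Contact at the expected seated height of about 0.092. I'll open a little, so the fingers clear the knob, and then go straight up.

Request:
send_rows([
  [0,0,0,0],
  [0,0,0,0],
  [0,0,0,0],
  [0,0,0,0],
], jaw=0.6)

```text
clock: 9.2
eef_pos: [0.6311, -0.2408, 0.0913]
tool_rot: [-2.223, -2.22, 0.0]
contact_force: [0.1, -0.7, -1.4]
opening: 0.0467
```

Request:
send_rows([
  [0,0,-0.3,0],
  [0,0,-0.8,0],
  [0,0,-0.8,0],
  [0,0,-0.8,0],
  [0.5,0,-0.8,0],
  [0.9,0.1,-0.3,0],
  [0.9,0.1,0,0],
  [0,0,0,0],
  [0,0,0,0],
])

```text
clock: 9.95
eef_pos: [0.6364, -0.1825, 0.1871]
tool_rot: [2.22, 2.222, 0.0]
contact_force: [0.4, -0.3, -0.2]
opening: 0.0562
```

```bash
python3 -c "
from h import *
it=[('pot','small',.631,-.241),('lid','small',.631,-.241,.062)]
overlay('wrist',it,'f_w');print(env.read_state()['eef_pos'])
wlook('lid','small','f_x',[.631,-.241],.062)
"
```

```text
[ 0.63617179 -0.18337836  0.18675518]
lid_small_knob 0.82 [269. 266.] 5820 [117. 116. 107.] [ 0.6306 -0.2432] err 0.053
10.0 [ 0.6362 -0.1834  0.1868]
```

View pics/f_w.png

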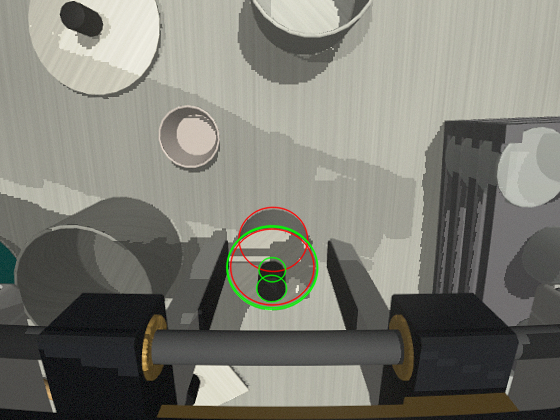

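The small lid is seated level and centred. Next is the large lid.

Request:
send_rows([
  [0.6,-0.6,0,0],
  [0.8,-0.84,0,0],
  [0.8,-0.84,0,0],
  [0.8,-0.84,0,0],
  [0.8,-0.84,0,0],
  [0.8,-0.84,0,0],
  [0.8,-0.84,0.2,0],
  [0.8,-0.84,0.2,0],
  [0.6,-0.5,0.2,0],
  [0,0,0,0],
  [0,0,0,0],
])

```text
clock: 11.02
eef_pos: [0.4618, -0.0133, 0.1717]
tool_rot: [2.222, 2.22, 0.0]
contact_force: [0.4, 0.0, 0.1]
opening: 0.0563
```

```bash
python3 -c "
from h import *
wlook('lid','large','g_l',[.4626,-.018])
"
```

```text
lid_large_knob 0.97 [82. 20.] 5132 [224. 203.  64.] [ 0.7896 -0.4153] err 1.0
lid_large_knob 0.64 [277. 197.] 12794 [184. 182. 167.] [ 0.4612 -0.0211] err 0.037
11.0167 [ 0.4618 -0.0133  0.1717]
```

View pics/g_l.png

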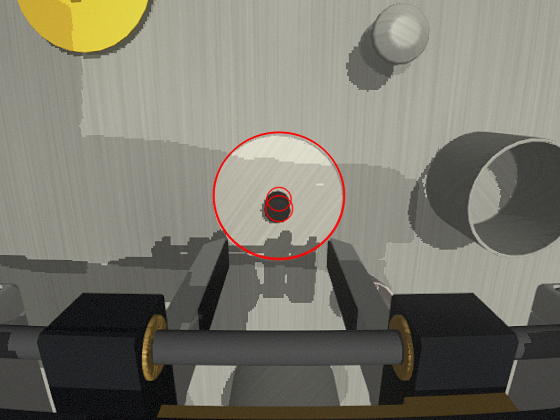

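Request:
send_rows([
  [-0.23,0,0.81,0],
  [0,0,0.81,0],
  [0,0,0.81,0],
  [0,0,0.81,0],
  [0,0,0.81,0],
  [0,0,0.81,0],
  [0,0,0.81,0],
  [0,0,0,0],
  [0,0,0,0],
])

```text
clock: 11.87
eef_pos: [0.462, -0.0195, 0.0294]
tool_rot: [-2.223, -2.218, 0.002]
contact_force: [-0.6, 0.8, 0.1]
opening: 0.0561
```

Request:
send_rows([
  [0,0,0,0],
  [0,0,0,0],
  [0,0,0,0],
  [0,0,0,0],
  [0,0,0,0],
  [0,0,0,0],
], jaw=0)

```text
clock: 12.37
eef_pos: [0.462, -0.0189, 0.0301]
tool_rot: [2.222, 2.22, 0.0]
contact_force: [-1.7, -0.4, 4.4]
opening: 0.0236
```

Request:
send_rows([
  [0,0,-0.4,0],
  [0,0,-0.8,0],
  [0,0,-0.8,0],
  [0,0,-0.8,0],
  [0,0,-0.8,0],
  [0,0,-0.8,0],
  [0,0,-0.8,0],
  [0,0,-0.8,0],
  [0,0,-0.8,0],
  [0,0,0,0],
  [0,0,0,0],
])

```text
clock: 13.28
eef_pos: [0.4619, -0.0188, 0.2002]
tool_rot: [2.222, 2.22, 0.002]
contact_force: [-0.7, -0.1, -2.5]
opening: 0.0233
```

```bash
python3 - <<'E'
from h import *
def sh(fn,c,it,box,out,k=4):
    img=cv2.imread(fn);img=cv2.resize(img,None,fx=k,fy=k,interpolation=cv2.INTER_CUBIC)
    for a,col in zip(it,[(0,0,255),(0,255,0)]):
        for q in solid(*a): cv2.polylines(img,[np.int32(np.round((proj(q,c)*k+(k-1)/2)*16))],True,col,1,cv2.LINE_AA,4)
    x,y,w,h=[v*k for v in box];cv2.imwrite(out,img[y:y+h,x:x+w])
s=dict(eef_pos=np.array([.63318,-.23778,.19914]),tool_rot=np.array([2.2214,2.2214,0]))
it=[('pot','large',.467,-.2505)]
sh('pics/d_w.png',cam('wrist',s),it,(0,135,200,150),'pics/h_w.png')
sh('pics/a_top.png',cam('top'),it,(320,150,90,80),'pics/h_t.png')
sh('pics/a_scene.png',cam('scene'),it,(170,180,90,80),'pics/h_s.png')
a=[cv2.imread(f'pics/h_{q}.png') for q in 'ts'];cv2.imwrite('pics/h_ts.png',np.hstack(a))
E
```

```text
(no output)
```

View pics/h_w.png

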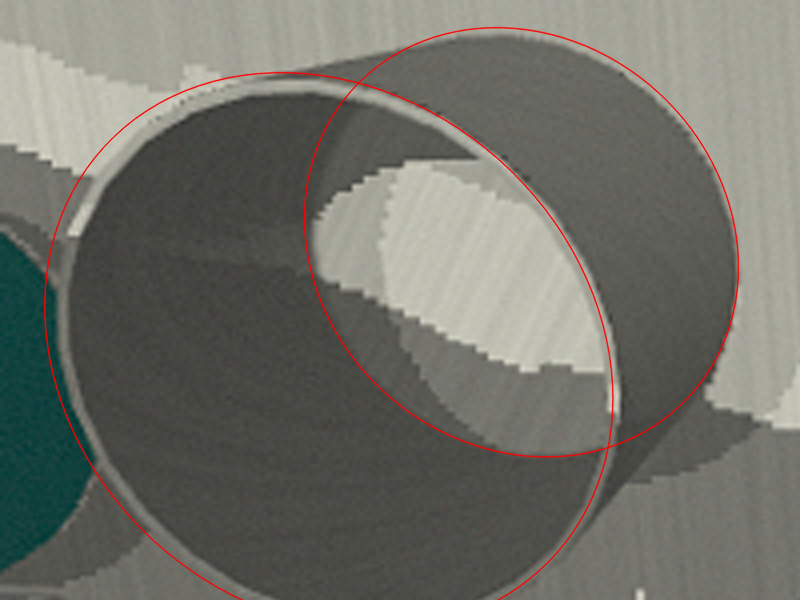

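View pics/h_ts.png

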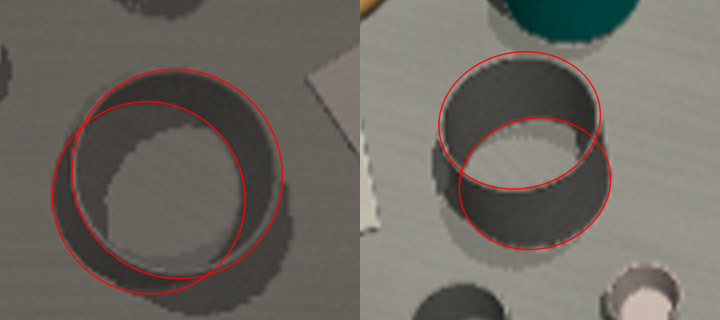

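Request:
send_rows([
  [-0.4,0.05,0,0],
  [-0.84,0.05,0,0],
  [-0.84,0.05,0,0],
  [-0.84,0.05,0,0],
  [-0.84,0.05,0,0],
  [-0.84,0,0,0],
  [-0.84,0,0,0],
  [-0.84,0,0,0],
  [-0.84,0,0,0],
  [-0.84,0,0,0],
  [-0.84,0,0,0],
  [-0.48,0,0,0],
])

```text
clock: 14.28
eef_pos: [0.467, -0.253, 0.1981]
tool_rot: [-2.222, -2.217, 0.001]
contact_force: [0.7, -0.3, -1.5]
opening: 0.0231
```

Request:
send_rows([
  [0,0,0,0],
  [0,0,0,0],
  [0,0,0,0],
])

```text
clock: 14.53
eef_pos: [0.4677, -0.2502, 0.1992]
tool_rot: [-2.221, -2.22, 0.0]
contact_force: [0.1, -1.1, -1.1]
opening: 0.0234
```

```bash
python3 -c "
from h import *
s=env.read_state();p=s['eef_pos'];print(p)
it=[('pot','large',.468,-.2515),('lid','large',p[0],p[1]-.0007,p[2]-.0300)]
overlay('wrist',it,'i_w',(160,110,240,180));overlay('scene',it,'i_s',(150,150,150,120))
"
```

```text
[ 0.46768988 -0.25018259  0.19920133]
```

View pics/i_w.png

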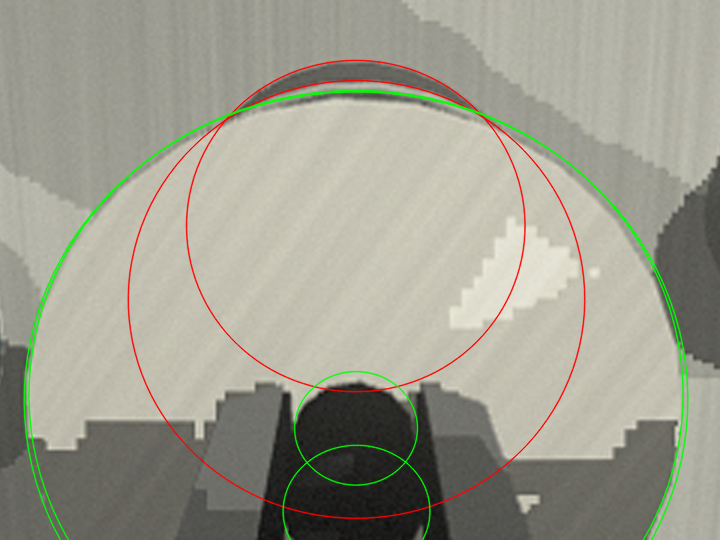

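View pics/i_s.png

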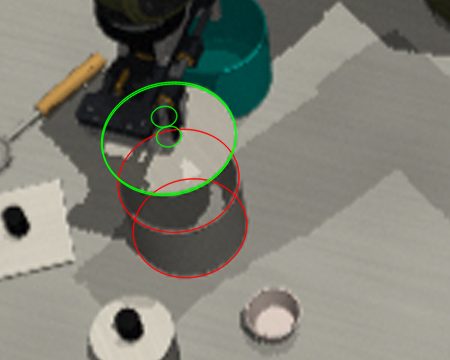

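Lid and rim are aligned to within about 1 mm. I'm lowering, with a creep at the end.

Request:
send_rows([
  [0,0,0.4,0],
  [0,0,0.8,0],
  [0,0,0.7,0],
  [0,0,0.5,0],
  [0,0,0.2,0],
  [0,0,0.15,0],
  [0,0,0.1,0],
  [0,0,0.1,0],
  [0,0,0.08,0],
  [0,0,0.05,0],
  [0,0,0,0],
  [0,0,0,0],
])

```text
clock: 15.63
eef_pos: [0.4679, -0.2509, 0.1229]
tool_rot: [2.222, 2.22, 0.0]
contact_force: [0.5, 0.2, -2.2]
opening: 0.0236
```

Request:
send_rows([
  [0,0,0.05,0],
  [0,0,0.03,0],
  [0,0,0,0],
  [0,0,0,0],
])

```text
clock: 15.97
eef_pos: [0.4681, -0.251, 0.1221]
tool_rot: [2.222, 2.219, 0.0]
contact_force: [-5.4, 3.4, 12.3]
opening: 0.0234
```

Request:
send_rows([
  [0,0,0,0],
  [0,0,0,0],
  [0,0,0,0],
  [0,0,0,0],
  [0,0,0,0],
], jaw=0.6)

```text
clock: 16.38
eef_pos: [0.4678, -0.2509, 0.1206]
tool_rot: [-2.222, -2.22, 0.0]
contact_force: [-0.2, -1.2, -0.3]
opening: 0.0533
```

Request:
send_rows([
  [0,0,-0.3,0],
  [0,0,-0.8,0],
  [0,0,-0.8,0],
  [0,0,-0.8,0],
  [0.4,0,-0.5,0],
  [0.8,0,0,0],
  [0.8,0,0,0],
  [0.4,0,0,0],
  [0,0,0,0],
  [0,0,0,0],
])

```text
clock: 17.22
eef_pos: [0.468, -0.1907, 0.2008]
tool_rot: [2.221, 2.221, -0.0]
contact_force: [0.0, -0.7, 0.5]
opening: 0.0564
```

```bash
python3 -c "
from h import *
wlook('lid','large','j_x',[.468,-.251],.092)
"
```

```text
lid_large_knob 0.89 [276. 275.] 12219 [134. 133. 122.] [ 0.4681 -0.2535] err 0.347
17.2167 [ 0.468  -0.1907  0.2008]
```

View pics/j_x.png

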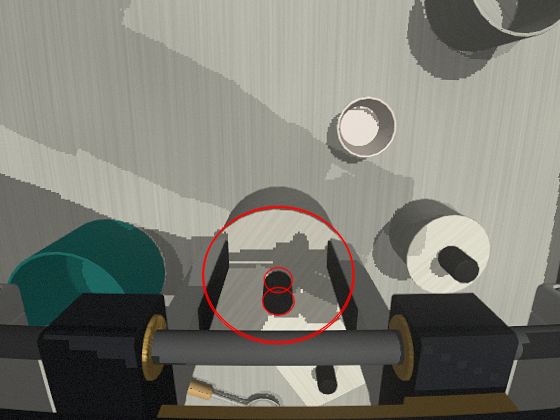

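The large lid is seated. Now the medium lid.

Request:
send_rows([
  [0.4,0.17,0,0],
  [0.84,0.35,0,0],
  [0.84,0.35,0,0],
  [0.84,0.35,0,0],
  [0.84,0.35,0,0],
  [0.84,0.35,0,0],
  [0.84,0.35,0,0],
  [0.84,0.35,0,0],
  [0.84,0.35,0,0],
  [0.84,0.35,0,0],
  [0.84,0.35,0,0],
  [0.84,0.35,0,0],
])

```text
clock: 18.32
eef_pos: [0.5691, 0.0513, 0.2005]
tool_rot: [-2.223, -2.219, 0.0]
contact_force: [-0.1, 0.7, 0.7]
opening: 0.0561
```

Request:
send_rows([
  [0.84,0.35,0,0],
  [0.84,0.35,0,0],
  [0.84,0.35,0,0],
  [0.84,0.35,0,0],
  [0.84,0.35,0,0],
  [0.84,0.35,0.2,0],
  [0.84,0.35,0.2,0],
  [0.84,0.35,0.2,0],
  [0.84,0.35,0.2,0],
  [0.84,0.35,0.2,0],
  [0,0,0,0],
  [0,0,0,0],
])

```text
clock: 19.32
eef_pos: [0.6561, 0.2608, 0.1744]
tool_rot: [-2.221, -2.221, 0.002]
contact_force: [-0.9, -1.0, -0.5]
opening: 0.0562
```

```bash
python3 -c "
from h import *
wlook('lid','medium','k_x',[.6575,.255])
"
```

```text
lid_medium_knob 0.84 [280. 199.] 8253 [207. 205. 189.] [0.6586 0.2529] err 0.059
19.3167 [0.6561 0.2608 0.1744]
```

View pics/k_x.png

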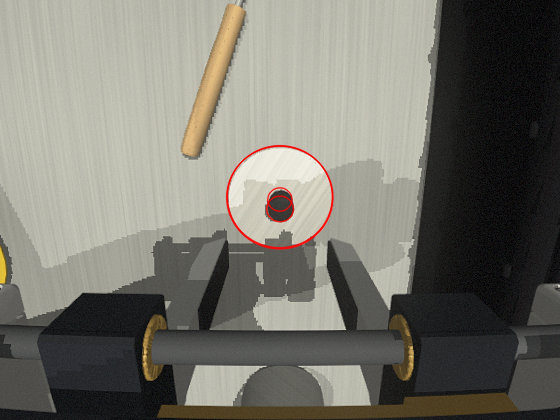

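Request:
send_rows([
  [-0.27,0.08,0.82,0],
  [0,0,0.82,0],
  [0,0,0.82,0],
  [0,0,0.82,0],
  [0,0,0.82,0],
  [0,0,0.82,0],
  [0,0,0.82,0],
  [0,0,0,0],
  [0,0,0,0],
])

```text
clock: 20.17
eef_pos: [0.6582, 0.2523, 0.0323]
tool_rot: [-2.223, -2.219, 0.001]
contact_force: [0.5, 0.5, 0.8]
opening: 0.0566
```

Request:
send_rows([
  [0,0,0,0],
  [0,0,0,0],
  [0,0,0,0],
  [0,0,0,0],
  [0,0,0,0],
  [0,0,0,0],
], jaw=0)

```text
clock: 20.67
eef_pos: [0.6585, 0.2532, 0.0327]
tool_rot: [2.222, 2.22, 0.001]
contact_force: [0.6, 0.3, 2.9]
opening: 0.0235
```

Request:
send_rows([
  [0,0,-0.4,0],
  [0,0,-0.8,0],
  [0,0,-0.8,0],
  [0,0,-0.8,0],
  [0,0,-0.8,0],
  [0,0,-0.8,0],
  [0,0,-0.8,0],
  [0,0,-0.8,0],
  [0,0,-0.8,0],
  [0,0,0,0],
  [0,0,0,0],
])

```text
clock: 21.58
eef_pos: [0.6585, 0.2533, 0.2029]
tool_rot: [2.222, 2.22, 0.002]
contact_force: [0.2, -0.5, -3.0]
opening: 0.0232
```

```bash
python3 - <<'E'
from h import *
f=cv2.imread('pics/a_top.png')
def sh(fn,c,it,box,out,k=5):
    img=cv2.imread(fn);img=cv2.resize(img,None,fx=k,fy=k,interpolation=cv2.INTER_CUBIC)
    for q in solid(*it): cv2.polylines(img,[np.int32(np.round((proj(q,c)*k+(k-1)/2)*16))],True,(0,0,255),1,cv2.LINE_AA,4)
    x,y,w,h=[v*k for v in box];return img[y:y+h,x:x+w]
it=('pot','medium',.662,.001)
a=[sh('pics/a_top.png',cam('top'),it,(222,85,75,75),0),sh('pics/a_scene.png',cam('scene'),it,(232,260,75,75),0)]
cv2.imwrite('pics/l.png',np.hstack(a))
E
```

```text
(no output)
```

View pics/l.png

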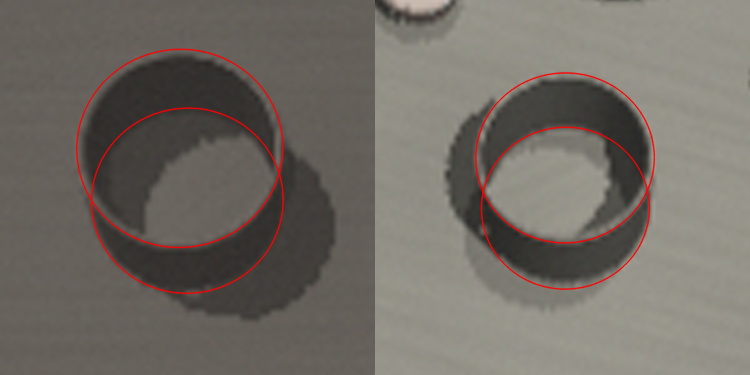

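Request:
send_rows([
  [-0.5,0.06,0,0],
  [-0.88,0.06,0,0],
  [-0.88,0,0,0],
  [-0.88,0,0,0],
  [-0.88,0,0,0],
  [-0.88,0,0,0],
  [-0.88,0,0,0],
  [-0.88,0,0,0],
  [-0.88,0,0,0],
  [-0.88,0,0,0],
  [-0.88,0,0,0],
  [-0.83,0,0,0],
])

```text
clock: 22.58
eef_pos: [0.6602, -0.0022, 0.2003]
tool_rot: [-2.222, -2.218, 0.003]
contact_force: [-0.5, -0.3, -1.4]
opening: 0.0234
```

Request:
send_rows([
  [0,0,0,0],
  [0,0,0,0],
  [0,0,0,0],
])

```text
clock: 22.83
eef_pos: [0.6607, -0.0001, 0.2011]
tool_rot: [-2.222, -2.219, 0.002]
contact_force: [-0.4, 0.1, -0.6]
opening: 0.0232
```

```bash
python3 -c "
from h import *
s=env.read_state();p=s['eef_pos'];print(p)
it=[('pot','medium',.6615,.001),('lid','medium',p[0],p[1],p[2]-.0326)]
overlay('wrist',it,'m_w',(160,110,240,180));overlay('scene',it,'m_s',(200,220,150,120))
"
```

```text
[ 6.60685848e-01 -8.43276135e-05  2.01122318e-01]
```

View pics/m_w.png

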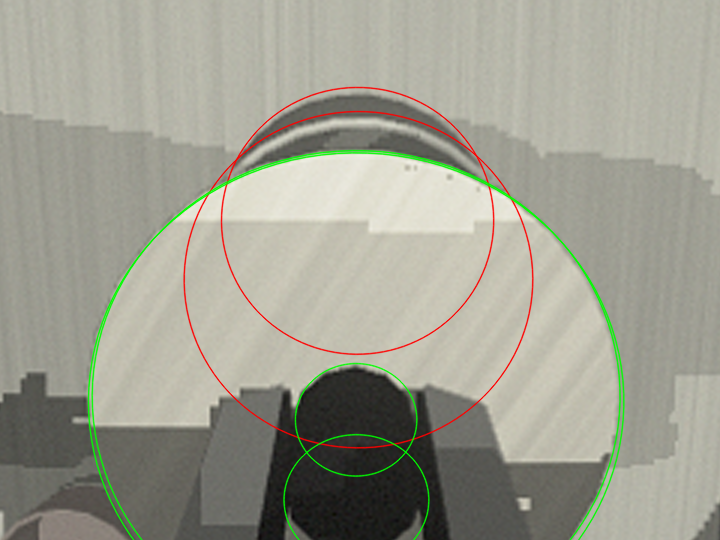

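View pics/m_s.png

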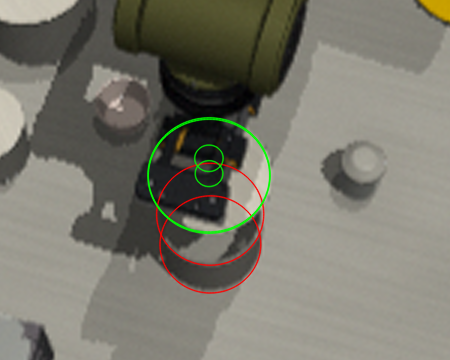

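Request:
send_rows([
  [-0.03,0.02,0.4,0],
  [0,0,0.8,0],
  [0,0,0.8,0],
  [0,0,0.6,0],
  [0,0,0.4,0],
  [0,0,0.2,0],
  [0,0,0.15,0],
  [0,0,0.1,0],
  [0,0,0.1,0],
  [0,0,0.1,0],
  [0,0,0,0],
  [0,0,0,0],
])

```text
clock: 23.93
eef_pos: [0.6617, -0.0008, 0.1112]
tool_rot: [2.222, 2.22, 0.0]
contact_force: [0.2, -0.5, -2.4]
opening: 0.0231
```

Request:
send_rows([
  [0,0,0.05,0],
  [0,0,0.03,0],
  [0,0,0,0],
  [0,0,0,0],
])

```text
clock: 24.27
eef_pos: [0.6618, -0.0009, 0.1097]
tool_rot: [2.222, 2.22, 0.001]
contact_force: [-2.6, -0.6, 5.1]
opening: 0.0234
```

Contact at the seated height. Releasing, then lifting well clear so the cameras can see.

Request:
send_rows([
  [0,0,0,0],
  [0,0,0,0],
  [0,0,0,0],
  [0,0,0,0],
  [0,0,0,0],
], jaw=0.6)

```text
clock: 24.68
eef_pos: [0.6616, -0.0008, 0.1088]
tool_rot: [-2.222, -2.22, 0.0]
contact_force: [-0.2, -0.3, -0.2]
opening: 0.053
```

Request:
send_rows([
  [0,0,-0.3,0],
  [0,0,-0.8,0],
  [0,0,-0.8,0],
  [0,0,-0.8,0],
  [0,0,-0.8,0],
  [0.8,-0.8,-0.3,0],
  [0.8,-0.8,0,0],
  [0.8,-0.8,0,0],
  [0.8,-0.8,0,0],
  [0.8,-0.8,0,0],
  [0.8,-0.8,0,0],
  [0.8,-0.8,0,0],
])

```text
clock: 25.68
eef_pos: [0.5207, 0.1401, 0.2046]
tool_rot: [2.222, 2.22, 0.001]
contact_force: [0.3, 0.8, 0.8]
opening: 0.0565
```

Request:
send_rows([
  [0.8,-0.5,0,0],
  [0.8,-0.5,0,0],
  [0.8,-0.5,0,0],
  [0.8,-0.5,0,0],
  [0.8,-0.5,0,0],
  [0.8,0,0,0],
  [0.8,0,0,0],
  [0.8,0,0,0],
  [0,0,0,0],
  [0,0,0,0],
])

```text
clock: 26.52
eef_pos: [0.4592, 0.2997, 0.2042]
tool_rot: [2.221, 2.222, 0.0]
contact_force: [-0.4, 0.6, -0.7]
opening: 0.0563
```

```bash
python3 - <<'E'
from h import *
print(env.read_state()['eef_pos'])
P={'small':(.631,-.241),'medium':(.6617,-.0007),'large':(.468,-.251)}
for cn in ['top','scene']:
    f=env.grab_frame(cn);c=cam(cn);img=f[:,:,::-1].copy()
    for k,(x,y) in P.items():
        for d in env.silhouettes(cn,f'lid_{k}_knob'):
            px=np.array(d['centre'])*[560,420]
            if np.linalg.norm(px-proj([x,y,POT[k][1]],c)[0])<20:
                v,e=fit('lid',k,d['mask'],c,[x,y],POT[k][1]-.008);print(cn,k,round(d['p'],2),v.round(4),round(e,3))
    k=3;img=cv2.resize(img,None,fx=k,fy=k,interpolation=cv2.INTER_CUBIC)
    b=(220,80,240,190) if cn=='top' else (120,150,240,190)
    cv2.imwrite(f'pics/n_{cn}.png',img[b[1]*k:(b[1]+b[3])*k,b[0]*k:(b[0]+b[2])*k])
E
```

```text
[0.45924347 0.29972543 0.20418569]
top small 0.92 [ 0.6294 -0.2421] 0.138
top medium 0.6 [0.6613 0.0017] 0.095
top large 0.86 [ 0.4668 -0.2522] 0.097
scene small 0.7 [ 0.6331 -0.2406] 0.113
scene medium 0.63 [0.6622 0.0015] 0.078
scene large 0.85 [ 0.4664 -0.2514] 0.102
```

View pics/n_top.png

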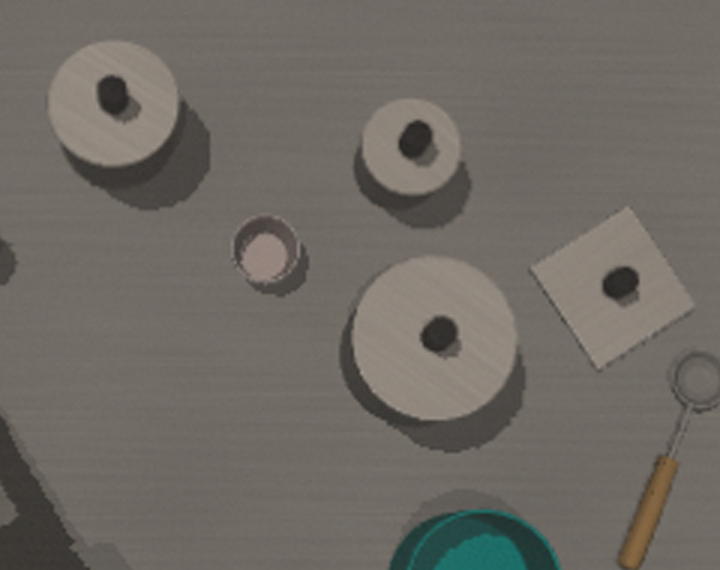

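View pics/n_scene.png

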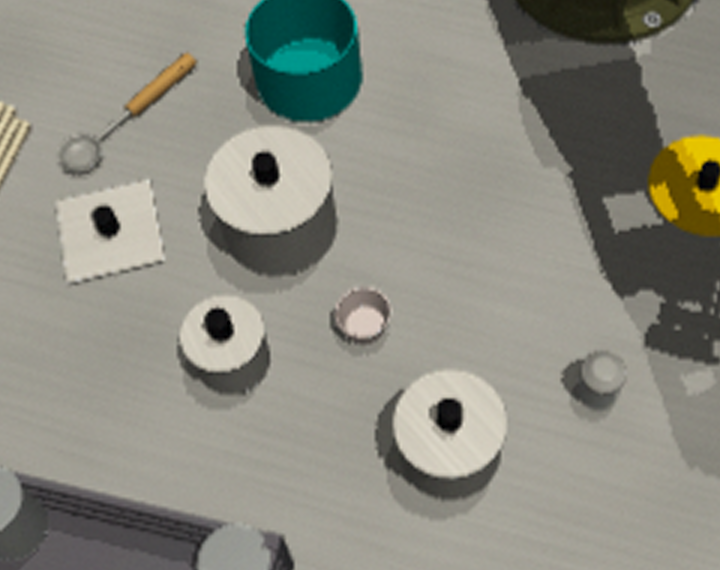

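All three lids sit level on their pots with the knobs up, at crop pixels (115,100), (411,145) and (435,338) in the top view. The square lid, cup and shaker have not moved.

```bash
python3 -c "
from cell import env
print(env.hand_in(), env.read_state()['clock'])"
```

```text
the job is handed in; nothing more can be done
the job is handed in; nothing more can be done
```

All three round lids are on their own pots, knob up and fully down on the rims, and I handed the job in at about 27 s of the 96 s allowed.

- **Order and handling:** I did the small lid first, then the large, then the medium. I gripped each by its knob, and the highest contact force reported was about 14 N, as the large lid seated.
- **Seating:** Each lid made contact at its expected seated height. In the last top and scene pictures all three look level, and the fitted lid centres agree with the pot positions to about 1–3 mm. The pots show no visible movement.
- **Untouched things:** The square lid, the shaker, the sauce cup, the yellow lids and the turquoise pot were not touched and look unmoved. The robot was well clear when I handed in.
- **Disagreements:**
  - The wrist camera read about 2 mm lower in y than the fixed cameras; I split the difference.
  - The top and scene cameras differed by about 4–5 mm in x on the small pot and its lid, and on the large pot before its lid went on.
  - The wrist fit of the seated large lid was poor, because its edge was hidden by the gripper; the later fixed-camera fits of it were good.

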